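# Close up a sleeve of nesting sample cups in its cradle

## Task

Close up the row of sample cups lying in the steel cradle: push them along from the open end until all three are fully nested one inside another and the sleeve is up against the end plate. Then swing the keeper arm right across behind them until it rests in its catch, and let go. Leave the other things on the bench where they are.

Things in the scene. Friction and masses are not known exactly. Their poses are not given: they have to be found in the camera images.
- cradle: fixed half-round steel trough, 275 long, running along its own y axis; inner radius 33, floor 6 above the bench, side edges 24 above it and 30 either side of the centre line. Origin: on the bench under the centre line. End plate (72 wide, 70 high): inner face at y = +130; open end: y = -145; x points across it, away from the robot. Yaw varies from -0.38 to 0.03 rad
- end_plate (a point): foot of the end plate's inner face, on the trough's floor (x = 0, y = +130, z = 6 in the cradle's frame)
- cup_1: cup nearest the end plate. All three: white tapered sample cup, 66 tall, foot 25 across, mouth 61, walls 2, floor 18 above the foot, 30 g, lying in the trough, mouth to the end plate. Origin: centre of the foot's face; z runs from foot to mouth, 0.19 rad upward as it lies: origin 23 above the bench, mouth's lower edge 71 ahead of it. Pushed home, its origin is at y = +60 in the cradle's frame
- cup_2: middle cup, same shape and origin as cup_1. Fully nested, it has swallowed the foot of cup_1 down to its own floor and their origins are 18 apart along the cups' axis
- cup_3: last cup, same shape and origin, its foot towards the open end: push on the middle of its foot (which spans 11 to 35 above the bench); the push is passed on from cup to cup and takes under 8 N until the hard stop. In the finished sleeve its origin is at about y = +24 in the cradle's frame (it moves 139 to 152), 18 along the axis from that of cup_2
- keeper (a joint): keeper arm: flat steel bar 87 long, 6 thick, 26 to 36 above the bench, turning level on an upright pin beside the trough, on the robot's side. 0 = closed: straight across the trough (cradle +x) in its catch, 5 mm behind the finished sleeve. Grows as it swings to the open end: 1.57 = pointing to cradle -y; at most 2.0. Starts at 1.6 to 1.8; stays where left (0.03 N m). A cup in its way blocks it
- keeper_hinge (a point): the keeper's hinge axis at the arm's underside, 26 above the bench, at x = -46, y = +13 in the cradle's frame; fixed
- keeper_knob (a point): centre of the red upright knob on the keeper arm, 13 in diameter, 36 to 61 above the bench, 48 from the hinge axis; push or pinch it to swing the arm
- liner_pot: small jar with white lid, 49 across, 46 tall; bystander, leave it be. Origin: centre of its underside
- ferrule_jar: small brown jar with black lid, 39 across, 38 tall; bystander, leave it be. Origin: centre of its underside

How it is judged (in metres and radians):
On the way, in this order (a step that is already met when the one before it is completed fails the run):
1. all three cups are nested and the sleeve is against the end plate (distance between cup_1 and cup_2 below 0.023 m and distance between cup_2 and cup_3 below 0.023 m and angle between the z axis of cup_1 and the z axis of cup_2, either way round below 0.15 rad and angle between the z axis of cup_2 and the z axis of cup_3, either way round below 0.15 rad and y of cup_1 in the frame of cradle above 0.052 m and x of cup_3 in the frame of cradle between -0.015 and 0.015 m), for 0.2 s.
2. the keeper arm is swung across behind the sleeve (value of joint keeper below 0.1 rad), for 0.2 s.
At the end, for the whole second after the job is handed in: The three cups lie nested in one sleeve in the cradle (neighbouring foot centres under 23 mm apart, 18 when home; axes within 0.15 rad; last foot within 15 mm of the centre line), cup_1 within 8 mm of its home at the end plate, keeper closed to within 0.1 rad, all at rest (all of step 1 and value of joint keeper below 0.1 rad and linear speed of each of cup_1, cup_2, cup_3 below 0.02 m/s and velocity of joint keeper below 0.05 rad/s); the robot touches nothing.
It fails at once if another thing on the bench is shifted by more than 40 mm (distance of any of liner_pot, ferrule_jar from where it was at the start of the episode above 0.04 m).
It fails at once if another thing on the bench is knocked over (angle between any of liner_pot, ferrule_jar's own z axis and vertical above 0.5 rad).
It also fails if it takes over 48 s, if anything falls off the work surface, if the arm or the gripper's body presses on something with over 40 N, if the wrist force passes 120 N, or if a joint passes its speed limit or range.

## Robot

A 6-joint arm with a two-finger parallel gripper is mounted at the origin on a cart in front of the work surface, level with it; the furniture and walls round the work are solid. World frame = base frame: x ahead of the robot, y to its left, z up, the work surface at z = 0. Lengths are in m, angles in degrees, forces in N, time in s.
With the tool pointing down it reaches from about 0.35 to 0.8 m from the base axis. Payload 7.3 kg.
Tool frame: the origin (TCP) lies at the very end of the fingers, on their centre line; the grasp point (between the pads) lies 19 mm behind it (tcp_to_grasp is the distance from the TCP to the grasp point, in m); z points along the fingers, y is the line along which they close (so a half turn about z gives the same grasp; the last joint's range is limited). The gripper opens to 85 mm and grips with 20 to 120 N. Pads are 22 mm wide; open, the fingers measure 114 mm over their backs; the gripper's body (76 mm by 85 mm) begins 54 mm behind the grasp point. The pads swing forward as they close: fully open they stand 13 mm farther back than shut.
Start: joints at [66.692, 19.595, 87.324, -0, 73.075, -8.365], TCP at [0.135, 0.507, 0.231] pointing down, gripper open.
Joint ranges: [-145.02, 145.02], [-44.19, 115.74], [2.07, 154.8], [-57.11, 237.11], [16.16, 152.29], [-177.93, 177.93]. Speed limits (degrees/s): [147.25, 147.25, 180, 180, 180, 180].

## Interface

Orientations are given as a 3x3 rotation matrix whose columns are the frame's x, y, z axes.
In Python, from bench import * gives the robot as it stands. Calls block until the motion is done:
- move_to(position, orientation): joint-space move of the TCP to a pose.
- move_linear(position, max_speed=0.15, attitude=None): straight line of the TCP; attitude=None keeps the orientation; max_speed is the mean speed in m/s.
- goto_joints(angles): joint-space move.
- command_gripper(opening, strength=None): finger opening in m; strength is the grip in N (None keeps the last); returns when the fingers have stopped.
- hold(seconds).
- ik(position, orientation): joint angles nearest the present ones, or None.
- read_state(): the state.
- snapshot(name): name is "side" or "top" or "wrist"; returns the picture (400x640x3 uint8, red, green, blue); there is no depth.
- camera_params(name): a dict with "intrinsics" (3x3 intrinsics, pixels), "rvec" (rotation vector, rad) and "tvec" (3), from world to camera coordinates, as OpenCV has them; the wrist camera has in their place "T_tool_cam" (4x4, takes a point from camera to tool coordinates, whose origin is the TCP and whose axes are the flange's). Camera axes: x right, y down, z forward; pixel columns grow to the right and rows downward; lengths in m; the calibration is good to about 2 mm. A picture is of the moment at which its call begins: read the wrist's pose just before it. camera_params takes no time and is no camera call.
A pose or a line that the arm cannot do raises MotionError and nothing moves.
- close_job(): hands the job in; it is judged then, once.
Trained networks look in the newest picture that a camera, given by its name, has taken for a name from the list of things; names that differ only in an ending like _2 or _b are one class to them, and where a whole thing is asked for, a point or a joint stands for the part that bears it (a point fixed in the world has none). Each returns a list of dicts, best first, with "p" (0 to 1); they miss things now and then, are a little off and sometimes report something else, mostly with a low value. They report only what shows in the picture. A call takes as long as a camera call.
- look_for(thing, camera): "point" ([x, y, z] in m, in the coordinates of the camera as it stood for that picture, good to about 4 mm: the middle of the surface that is visible of it).
- trace(thing, camera): "mask" (400x640 bool, what is visible of it).
- tip_of(thing, camera): "point" ([x, y, z] in m, in the coordinates of the camera as it stood for that picture, good to about 4 mm: a listed point, or the origin of a listed thing).
The state is a dict: "t": time; "joint_pos": joint angles; "qd": joint speeds; "joint_efforts": joint torques, N m; "tool_pos": TCP position; "eef_rot": TCP orientation; "contact_force": force on the tool from outside, world axes, zero at the start; "ft_torque": the same for the moment, N m; "opening": finger opening in m; "grasp_force": force on a finger pad.
Only numpy, scipy, OpenCV 4.12 (cv2) and the standard library are available. Lean on these libraries where they do the work, as an engineer would, in place of code of your own. Each camera call takes 0.05 s, during which the arm holds its last target. There are 200 camera calls.

## Working session

There is one attempt and no reset: what is moved stays moved. The work goes in short steps, each a Python script; the robot and the scene stay as the last script left them, time stands still between calls to the robot, and variables do not carry over. Pictures are saved under pics/ and viewed, at most 10 in all, crops included, and the job is handed in when it is done.

```bash
mkdir -p pics; cat > h.py <<'E'
from bench import *
import numpy as np, cv2
def T(name):
    c=camera_params(name)
    if 'rvec' in c:
        R=cv2.Rodrigues(np.array(c['rvec'],float))[0]; t=np.array(c['tvec'],float).ravel()
        return R.T, -R.T@t
    s=read_state(); M=np.array(c['T_tool_cam']); R=np.array(s['eef_rot'])
    return R@M[:3,:3], R@M[:3,3]+np.array(s['tool_pos'])
def save(name,f):
    cv2.imwrite('pics/'+f,cv2.cvtColor(snapshot(name),cv2.COLOR_RGB2BGR))
def w(l,name):
    R,t=T(name); return [(round(d['p'],2),(R@np.array(d['point'])+t).round(4).tolist()) for d in l]
E
python3 - <<'E'
from h import *
for c in ('top','side'):
    save(c,c+'0.png')
    for n in ('cradle','end_plate','cup_1','keeper_hinge','keeper_knob','liner_pot','ferrule_jar'):
        print(c,n,w(tip_of(n,c),c))
    print(T(c)[1])
print(read_state()['t'])
E
```

```text
top cradle [(0.89, [0.475, 0.018, -0.0017])]
top end_plate [(0.97, [0.5072, 0.1446, 0.0055])]
top cup_1 [(0.94, [0.4475, -0.0987, 0.0198]), (0.58, [0.4846, 0.0682, 0.0268])]
top keeper_hinge [(0.92, [0.4335, 0.038, 0.0295])]
top keeper_knob [(0.54, [0.422, -0.0019, 0.0478])]
top liner_pot [(0.96, [0.6523, -0.129, 0.002]), (0.18, [0.4503, -0.1, 0.0214])]
top ferrule_jar [(0.73, [0.5072, 0.145, 0.0007]), (0.68, [0.4251, -0.3455, 0.0006])]
[ 0.40540064 -0.08649369  1.08348286]
side cradle [(0.77, [0.4754, 0.0162, 0.0009])]
side end_plate [(0.76, [0.5106, 0.1411, 0.0085])]
side cup_1 [(0.83, [0.4465, -0.0943, 0.0226]), (0.72, [0.486, 0.0656, 0.021]), (0.68, [0.4613, -0.0152, 0.0222])]
side keeper_hinge [(0.83, [0.4344, 0.037, 0.025])]
side keeper_knob [(0.58, [0.4218, -0.0056, 0.054])]
side liner_pot []
side ferrule_jar [(0.73, [0.4199, -0.3456, -0.0025])]
[ 0.29412531 -1.03820165  0.57041957]
0.8
```

View pics/top0.png

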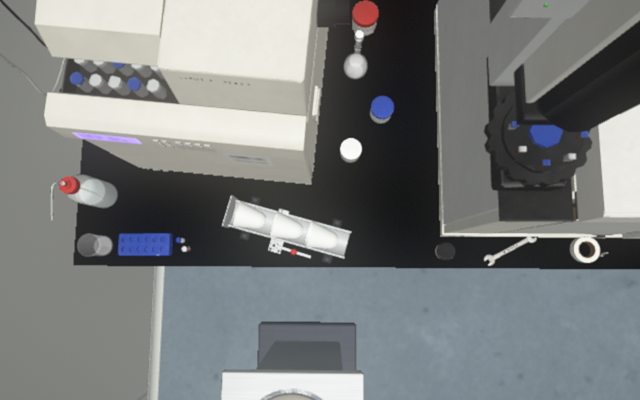

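View pics/side0.png

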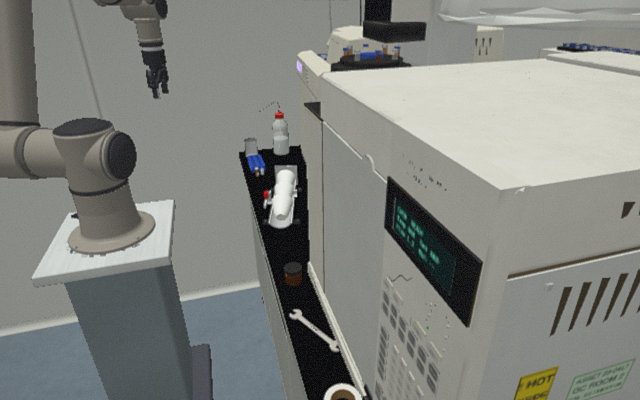

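Top view: the cradle spans (225,210)–(350,245), with its end plate at left (228,213) and the keeper with its red knob at (293,252). The side view agrees. Next I'll fit the cradle pose and check the geometry from the wrist camera.

```bash
cat >> h.py <<'E'
from scipy.optimize import least_squares
def fit(pts):
    # pts: list of (local xy, world xy)
    f=lambda p:np.concatenate([Rz(p[2])[:2,:2]@np.array(l)+p[:2]-np.array(q)[:2] for l,q in pts])
    r=least_squares(f,[.475,.017,-.26],loss='soft_l1',f_scale=.003); return r.x,(f(r.x)*1000).round(1)
def Rz(a): return cv2.Rodrigues(np.array([0,0,a],float))[0]
def down(ax): # tool z down, tool x along world angle ax
    return Rz(ax)@np.diag([1.,-1,-1])
E
python3 - <<'E'
from h import *
L={'cradle':(0,0),'end_plate':(0,.130),'keeper_hinge':(-.046,.013)}
pts=[((0,0),(.475,.018)),((0,0),(.4754,.0162)),((0,.13),(.5072,.1446)),((0,.13),(.5106,.1411)),((-.046,.013),(.4335,.038)),((-.046,.013),(.4344,.037))]
p,r=fit(pts); print(p,r)
s=read_state(); print(np.array(s['eef_rot']).round(2).tolist())
a=p[2]+np.pi/2
for k in (0,np.pi):
    for xy,z,aa in (((0.44,-.02),.3,a),((.44,-.12),.018,a),((.45,.0),.04,a),((.41,.0),.04,a-1.7)):
        print(k,ik([*xy,z],down(aa+k)))
E
```

```text
[ 0.47568597  0.01580659 -0.24862327] [ 0.7 -2.2  0.3 -0.4  0.5 -2.8 -2.9  0.7  0.8  1.7 -0.1  2.7]
[[-0.97, 0.26, 0.0], [0.26, 0.97, 0.0], [-0.0, 0.0, -1.0]]
0 [-1.25914551e+01  7.69890911e+00  9.21956294e+01 -2.54444375e-14
  8.01054614e+01  1.65360919e+00]
0 [-2.48986650e+01  3.01894670e+01  1.12156980e+02 -2.54444375e-14
  3.76535534e+01 -1.06536007e+01]
0 [-9.77489884e+00  2.73489424e+01  1.12197243e+02 -2.54444375e-14
  4.04538142e+01  4.47016549e+00]
0 [-1.07393527e+01  2.44759504e+01  1.18215228e+02 -2.54444375e-14
  3.73088220e+01  1.00908537e+02]
3.141592653589793 None
3.141592653589793 [-2.48986650e+01  3.01894670e+01  1.12156980e+02 -2.54444375e-14
  3.76535534e+01  1.69346399e+02]
3.141592653589793 [-9.77489884e+00  2.73489424e+01  1.12197243e+02 -2.54444375e-14
  4.04538142e+01 -1.75529835e+02]
3.141592653589793 [-1.07393527e+01  2.44759504e+01  1.18215228e+02 -2.54444375e-14
  3.73088220e+01 -7.90914632e+01]
```

```bash
python3 - <<'E'
from h import *
print(np.array(camera_params('wrist')['T_tool_cam']).round(3).tolist())
a=-.2486+np.pi/2
move_to([.44,-.07,.28],down(a)); command_gripper(0.0,40)
save('wrist','w1.png')
for n in ('cradle','end_plate','cup_1','keeper_hinge','keeper_knob'):
    print(n,w(tip_of(n,'wrist'),'wrist'))
print(read_state()['t'],read_state()['contact_force'])
E
```

```text
[[-0.0, -0.966, -0.259, 0.065], [1.0, -0.0, 0.001, 0.001], [-0.001, -0.259, 0.966, -0.143], [0.0, 0.0, 0.0, 1.0]]
cradle []
end_plate []
cup_1 [(0.68, [0.487, 0.0698, 0.0263]), (0.59, [0.4668, -0.0136, 0.0247]), (0.58, [0.4413, -0.0932, 0.0205])]
keeper_hinge [(0.8, [0.4347, 0.0448, 0.0236])]
keeper_knob [(0.83, [0.4191, -0.0067, 0.0531])]
4.2 [ 0.25503194  0.18081407 -0.18075001]
```

View pics/w1.png

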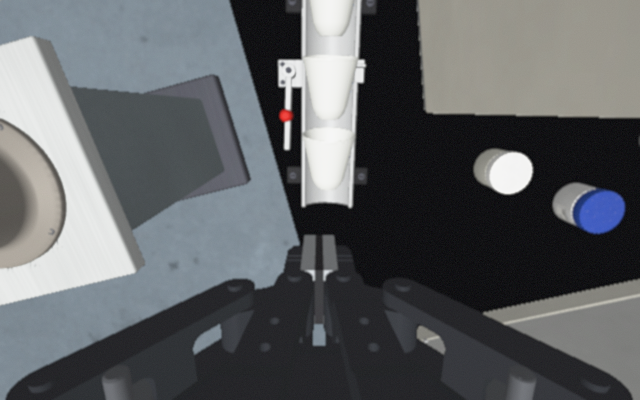

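The wrist view shows the trough nearly upright in the picture. Its open end has corners at about (302,206) and (353,206), the knob is at (286,116), the hinge at (289,70), and cup_3's foot at (327,187). I'll refine the fit with these.

```bash
python3 - <<'E'
from h import *
K=np.array(camera_params('wrist')['intrinsics']);R,t=T('wrist')
def ray(u,v,z):
    d=R@np.linalg.inv(K)@[u,v,1]; return (t+d*(z-t[2])/d[2])[:2]
pts=[((0,0),(.475,.018)),((0,0),(.4754,.0162)),((0,.13),(.5072,.1446)),((0,.13),(.5106,.1411)),((-.046,.013),(.4335,.038)),((-.046,.013),(.4344,.037)),((-.046,.013),(.4347,.0448)),
((-.03,-.145),ray(302,206,.024)),((.03,-.145),ray(353,206,.024)),((-.046,.013),ray(289,70,.036))]
p,r=fit(pts); print(p.round(4).tolist(),r)
Ri=Rz(p[2])[:2,:2].T
for q in [(.4475,-.0987),(.4465,-.0943),(.4413,-.0932),(.4846,.0682),(.486,.0656),(.487,.0698),(.4668,-.0136),(.4613,-.0152),ray(327,187,.011),(.422,-.0019),(.4218,-.0056),(.4191,-.0067),ray(286,116,.061)]:
    l=Ri@(np.array(q)-p[:2]); print(l.round(4), np.arctan2(-(l[1]-.013),l[0]+.046).round(2))
E
```

```text
[0.4754, 0.0173, -0.2606] [ 0.4 -0.7 -0.   1.1  1.7 -1.7 -1.7  1.8  0.8  3.7 -0.1  4.7 -0.4 -3.1
  2.3 -0.8 -2.4 -0.4 -0.6 -2.3]
[ 0.0029 -0.1192] 1.22
[ 0.0008 -0.1152] 1.22
[-0.0045 -0.1155] 1.26
[-0.0042  0.0516] -0.75
[-0.0022  0.0494] -0.69
[-0.0023  0.0538] -0.75
[-0.0003 -0.032 ] 0.78
[-0.0053 -0.035 ] 0.87
[-0.0008 -0.1227] 1.25
[-0.0467 -0.0323] 1.59
[-0.0459 -0.0359] 1.57
[-0.0482 -0.0376] 1.61
[-0.0476 -0.0336] 1.61
```

```bash
cat >> h.py <<'E'
P=np.array([.4754,.0173,-.2606]); A=P[2]+np.pi/2
def W(x,y,z): return [*(Rz(P[2])[:2,:2]@[x,y]+P[:2]),z]
def loc(q): return Rz(P[2])[:2,:2].T@(np.array(q)[:2]-P[:2])
def F(): return Rz(P[2]).T@np.array(read_state()['contact_force'])
E
python3 - <<'E'
from h import *
move_to(W(0,-.168,.12),down(A)); move_linear(W(0,-.168,.017),.15)
f0=F(); print('f0',f0.round(1))
for y in (-.10,-.04,-.005): 
    move_linear(W(0,y,.017),.07); print(y,(F()-f0).round(1),read_state()['t'])
y=-.005
while y<.022:
    y+=.002; move_linear(W(0,y,.017),.05); d=F()-f0; print(round(y,3),d.round(1),loc(read_state()['tool_pos']).round(4))
    if d[1]<-12: break
print(read_state()['t'])
save('top','top1.png')
for c in ('top','side'):
    if c=='side': snapshot(c)
    print(c,[(q[0],loc(q[1]).round(4),q[1][2]) for q in w(tip_of('cup_1',c),c)])
E
```

```text
f0 [-0.3 -0.5  1.1]
-0.1 [ 0.   0.9 -2.2] 6.9
-0.04 [ 0.6  0.2 -1.1] 7.9083
-0.005 [ 0.7  0.6 -1.6] 8.5583
-0.003 [ 0.3 -0.  -1.7] [ 0.     -0.0031]
-0.001 [-0.4 -1.4 -0.8] [ 0.     -0.0011]
0.001 [ 0.9 -0.8 -0.4] [0.     0.0011]
0.003 [ 0.3 -0.4 -1. ] [0.     0.0031]
0.005 [ 0.2 -0.2 -0.8] [0.     0.0051]
0.007 [ 0.4  0.4 -1.2] [-0.      0.0071]
0.009 [ 0.3  0.2 -0.6] [0.     0.0091]
0.011 [ 0.3 -0.1 -0.4] [-0.      0.0111]
0.013 [ 0.5 -7.7  1.5] [-0.      0.0121]
0.015 [  0.5 -17.6   4.1] [0.     0.0128]
11.0583
top []
side []
```

Hard stop came at y≈+13, as predicted. I'll back off, rise and check from above.

```bash
python3 - <<'E'
from h import *
move_linear(W(0,-.03,.017),.1); move_linear(W(0,-.05,.2),.2)
move_to(W(0,-.09,.28),down(A))
save('wrist','w2.png')
for n in ('cup_1','keeper_knob','keeper_hinge'):
  print(n,[(q[0],loc(q[1]).round(4),q[1][2]) for q in w(tip_of(n,'wrist'),'wrist')])
print(read_state()['t'])
E
```

```text
cup_1 [(0.73, array([-0.0071,  0.0261]), 0.0178)]
keeper_knob [(0.77, array([-0.0479, -0.0358]), 0.0489)]
keeper_hinge [(0.62, array([-0.046 ,  0.0163]), 0.0248)]
13.575
```

View pics/w2.png

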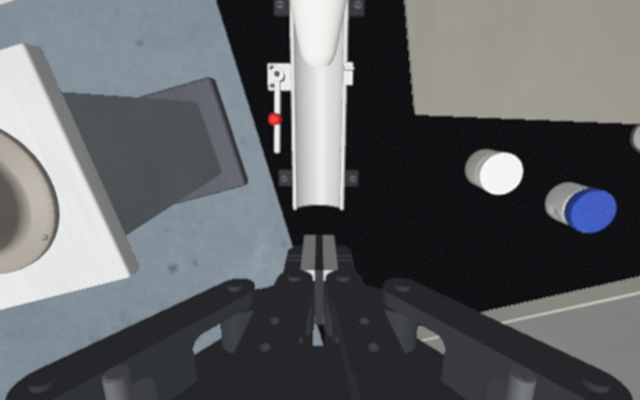

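The sleeve's foot is at (318,65), just beyond the hinge row (73), and the lane behind it is clear. The knob is still at (274,120). Next I'll swing the keeper.

```bash
python3 - <<'E'
from h import *
def pose(th,D,z=.042,r=.048):
    x=-.046+r*np.cos(th)-D*np.sin(th); y=.013-r*np.sin(th)-D*np.cos(th)
    return W(x,y,z),down(A-th)
p,R=pose(1.62,.036,.15); move_to(p,R)
p,R=pose(1.62,.036); move_linear(p,.15)
f0=F(); print(f0.round(1),read_state()['t'])
for th in np.linspace(1.62,0,17):
    p,R=pose(th,.0175); move_linear(p,.08,R); d=F()-f0
    print(th.round(2),d.round(1))
    if np.linalg.norm(d)>25: print('stop');break
else:
  for D in np.arange(.0165,.006,-.001):
    p,R=pose(0,D); move_linear(p,.03); d=F()-f0; print(D.round(4),d.round(1),loc(read_state()['tool_pos']).round(4))
    if d[1]<-10: break
print(read_state()['t'])
save('side','s2.png')
E
```

```text
[ 0.   0.  -0.3] 15.9917
1.62 [0.4 0.3 0.1]
1.52 [ 0.5  0.1 -0.5]
1.42 [-0.4  0.1  0.9]
1.32 [ 0.1 -0.1 -0.8]
1.22 [0.1 0.1 0.4]
1.11 [-0.9  0.1  0.7]
1.01 [-0.  -0.1 -0.3]
0.91 [-0.   0.1  0.6]
0.81 [ 0.6  0.5 -0.2]
0.71 [-0.5 -0.4 -0.3]
0.61 [-0.6 -0.3  0.1]
0.51 [-0.6 -0.5  0.7]
0.4 [ 0.7 -0.5 -0.2]
0.3 [ 0.4 -0.3 -0.1]
0.2 [-0.5  0.5 -0.2]
0.1 [-0.7 -0.3  0.9]
0.0 [-0.2 -0.5  0.7]
0.0165 [ 0.5 -2.4 -0.1] [ 0.0019 -0.0037]
0.0155 [-0.8 -7.3  1.1] [ 0.0019 -0.0036]
0.0145 [ -0.1 -11.8   1.4] [ 0.0019 -0.0034]
21.125
```

Firm stop at the expected place. I'll back off, look and measure.

```bash
python3 - <<'E'
from h import *
move_linear(W(.002,-.04,.042),.1); move_linear(W(0,-.06,.2),.2)
move_to(W(0,-.08,.28),down(A)); hold(.3)
save('wrist','w3.png')
for n in ('cup_1','keeper_knob','keeper_hinge'):
  print(n,[(q[0],loc(q[1]).round(4),q[1][2]) for q in w(tip_of(n,'wrist'),'wrist')])
print(read_state()['t'])
E
```

```text
cup_1 []
keeper_knob [(0.84, array([0.0023, 0.0096]), 0.0519)]
keeper_hinge [(0.79, array([-0.0469,  0.0184]), 0.0247), (0.63, array([ 0.2144, -0.0983]), 0.0023)]
23.5833
```

View pics/w3.png

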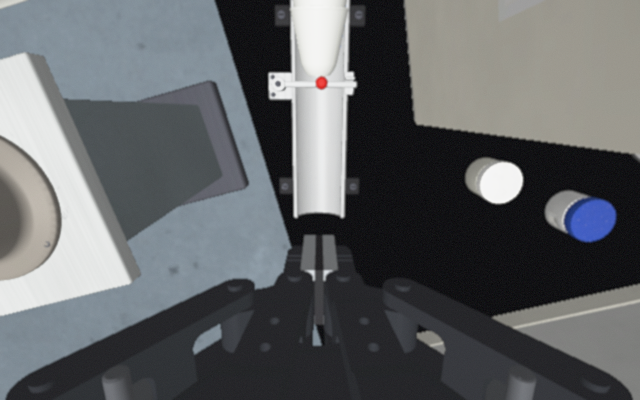

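The keeper lies straight across from the hinge (278,84) to the catch (350,83), with the sleeve's foot right behind it. The pots haven't moved. Handing in.

```bash
python3 -c "
from bench import *
print(close_job())"
```

```text
the job is handed in; nothing more can be done
None
```

The cups were pushed to the hard stop at the position expected for a fully nested sleeve, the keeper is closed in its catch, the arm is clear, and the job was handed in at about 24 s; I inferred the nesting from that stop position, since the cup rims were not visible, and no verdict was returned.

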